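Free the swivel mirror and hold it so the scanner reads the code label

ROBOT

A 6-joint arm with a two-finger parallel gripper is mounted at the origin on the work surface. World frame = base frame: x ahead of the robot, y to its left, z up, the work surface at z = 0. Lengths are in m, angles in rad, forces in N, time in s.
With the tool pointing down it reaches from about 0.25 to 0.725 m from the base axis. Payload 4 kg.
Tool frame: the origin (TCP) lies midway between the tips of the shut fingers; the grasp point (between the pads) lies 19 mm behind it (bot.grip_point_offset is the distance from the TCP to the grasp point, in m); z points along the fingers, y is the line along which they close (so a half turn about z gives the same grasp; the last joint's range is limited). The gripper opens to 85 mm and grips with 20 to 120 N. Pads are 22 mm wide; open, the fingers measure 114 mm over their backs; the gripper's body (76 mm by 85 mm) begins 54 mm behind the grasp point. The pads swing forward as they close: fully open they stand 13 mm farther back than shut.
Start: joints at [1.199, 0.241, 0.005, 1.335, 0, 1.571], TCP at [0.182, 0.466, 0.231] pointing down, gripper open.
Joint ranges: [-2.72, 2.72], [-1.05, 1.87], [-1.09, 1.28], [-1.99, 2.15], [-1.42, 1.44], [-3.14, 3.14]. Speed limits (rad/s): [2.79, 2.79, 3.14, 3.14, 3.14, 3.14].

INTERFACE

Orientations are given as a unit quaternion [x, y, z, w].
In Python, from workcell import bot gives the robot as it stands.
- The arm moves only by the tool step_arm, never from a script. Its argument "targets" is text: rows parted by semicolons, each of 7 numbers parted by spaces: the opening, from -1 (shut) to 1 (fully open), so that 0 is half open, then the shift along the world's x, y, z normalised to -1 to 1, where 1 is 0.5 m, then the turn, a rotation vector about the world's x, y, z normalised to -1 to 1, where 1 is pi/4 rad. In form: gripper x y z wx wy wz; .... A call has 1 to 10 rows; each row is the pose to reach, as a shift and turn from the pose commanded when the call began; what a row does not reach only later rows make up. A row lasts 1/12 s, in which the tool goes at most 41.7 mm and 7.16 degrees, less where a joint would pass 70% of its speed; a pose out of reach is approached as far as the arm can. A call with a number of a shift or a turn outside -1 to 1 is refused whole. A call with a gripper value outside its range is refused whole. The fingers move at their own pace and stop on an object; the grip force is fixed at half the most. Time passes only in rows, so rows that repeat a pose let the fingers close. It gives the time, the measured TCP pose, the force, the opening and the grip force at its end, in the units of the state.
- bot.get_obs(): the state, without advancing time (a new reading comes with each control period).
- bot.camera(name): name is "side" or "top"; returns the picture (384x512x3 uint8, red, green, blue); there is no depth.
- bot.camera_info(name): a dict with "vertical_fov" (degrees; the focal length in pixels is half the picture's height over the tangent of half this angle, whatever the lens; pixels are square), "cx", "cy" (the principal point, pixels), "pose" (4x4, takes a point from camera to world coordinates). Camera axes: x right, y up, looking along -z (the intrinsics and any distortion apply to the point x, -y, -z); pixel columns grow to the right and rows downward; lengths in m; the calibration is good to about 2 mm. A picture is of the moment at which its call begins. camera_info takes no time and is no camera call.
- bot.job_done(): hands the job in; it is judged then, once.
The state is a dict: "clock": time; "joint_pos": joint angles; "joint_vel": joint speeds; "tau": joint torques, N m; "eef_pos": TCP position; "tool_rot": TCP orientation; "ft_force": force on the tool from outside, world axes, zero at the start; "ft_torque": the same for the moment, N m; "grip_width": finger opening in m; "grasp_force": force on a finger pad.
Only numpy, scipy, OpenCV 4.12 (cv2) and the standard library are available. Lean on these libraries where they do the work, as an engineer would, in place of code of your own. Each camera call takes 0.05 s, during which the arm holds its last target. There are 200 camera calls.

TASK

With the blue flat-blade screwdriver, give the mirror's slotted lock screw a quarter turn anticlockwise to free the mirror, and put the screwdriver back in its hole in the rack. Then take the mirror by its yellow tab, without fingering the glass, and turn it anticlockwise until the scanner's red aiming line falls on the middle of the white code label on the coupling. It springs back if let go, so finish while still holding it steady at that angle; leave the other couplings, tools and stock where they are.

Things in the scene. Friction and masses are not known exactly. Their poses are not given: they have to be found in the camera images.
- station: Grey reading station, fixed: 18 mm base plate with a black scanner on a bracket, the swivel mirror and its lock screw. Origin on the work surface under the mirror's vertical pivot axis, z up. Seen from the pivot, anticlockwise from the station's x: the scanner at 40 degrees (176 to 240 mm away, 111 mm high), the lock screw at 150 degrees, 90 mm away.
- lens (a point): Centre of the scanner's front window, 85 mm above the work surface, 176 mm from the mirror's pivot. The scanner looks level at the mirror's pivot axis along a red aiming line.
- lock_screw (a joint): Quarter-turn captive lock screw, vertical axis: 0 = locked (starts near it), grows anticlockwise seen from above to a stop at 1.571 rad. A steel cam under the head turns with it; while locked it blocks a lug on the mirror's turntable (clear of it from about 0.7 rad). Friction 0.06 N m, stays where left.
- screw_slot (a point): Brass head of the lock screw, 29 mm across, upright: point on the screw's axis at the head's top; z up, x along the slot. The slot is 5.5 mm wide, open at both ends (28 mm long); its floor is 30 mm and the head's top 36 mm above the work surface.
- mirror_head: Swivel mirror: black 94 x 94 mm frame upright on a turntable. Origin on the vertical pivot axis, 18 mm above the work surface; z up, x = normal of the reflecting face (on the pivot axis), y along the width. A weak spring (0.04 to 0.1 N m) parks it with x at -37.5 degrees in the station's frame; it turns up to 1.0 rad anticlockwise seen from above. Frame top 132 mm above the work surface.
- mirror_tab (a point): Middle of the yellow grip tab on top of the mirror frame, on the pivot axis, 153 mm above the work surface; same axes as the mirror. The tab is 10 mm thick along x, 46 mm wide along y, and stands from 132 to 170 mm above the work surface.
- mirror_glass (a point): The silvered glass in the front of the mirror frame, 84 x 84 mm, its centre 85 mm above the work surface; x = normal of the reflecting face. Moves with the mirror.
- sight: The scanner's red aiming line after the mirror (light, cannot be touched). Origin on the mirror's pivot axis 85 mm above the work surface; x points along the reflected line, level. It turns anticlockwise twice as far as the mirror; when parked it points at -115 degrees in the station's frame.
- coupling: The red cast coupling with the white code label, standing on end on the wooden tray (18 mm high) beside the two plain ones: flange 100 mm across and 32 mm high, hub 72 mm across, 102 mm high in all, 2.6 kg. Origin at the centre of its underside, z up; the label faces its -x side.
- mark (a point): Middle of the white code label with black squares (about 50 mm wide round the hub, 66 mm high, folded 13 mm over the top rim) on the surface of the coupling's hub, 85 mm above the work surface; the label faces the coupling's -x.
- tray: Wooden tray, fixed, 388 x 130 x 18 mm with 30 mm end cleats, under the three couplings; origin at the centre of its underside, couplings in a row along its y, 115 mm apart.
- rack: Dark wooden tool rack, fixed, 72 x 200 x 80 mm, origin at the centre of its underside. Three vertical holes 22 mm in diameter and 70 mm deep in a row along its y, 60 mm apart, each with a screwdriver at the start.
- hole0 (a point): Mouth of hole 0 of the rack (y = -60 mm in the rack's frame), on its top face, 80 mm high.
- hole1 (a point): Mouth of hole 1 of the rack (y = 0 mm in the rack's frame), on its top face, 80 mm high.
- hole2 (a point): Mouth of hole 2 of the rack (y = 60 mm in the rack's frame), on its top face, 80 mm high.
- driver: Blue flat-blade screwdriver standing upright in one of the rack's holes, 0.16 kg. Origin at the foot of the handle (which rests on the rack's top face), z up along the handle. Handle square, 28 x 28 mm with flats across x and y, 85 mm long; below it a 10 mm round shank and a blade 18 mm wide along x, 3 mm thick along y, whose tip is 64 mm below the origin.
- driver_yellow: Yellow cross-head screwdriver of the same handle size in the rack; leave it. Origin at the foot of the handle.
- driver_red: Red cross-head screwdriver of the same handle size in the rack; leave it. Origin at the foot of the handle.
- plain_one: Plain red coupling without a label, same size, on the tray; origin at its underside. Leave it.
- plain_two: Plain red coupling without a label, same size, on the tray; origin at its underside. Leave it.
- sleeve_one: Steel sleeve, 64 mm across, 72 mm high, on the bench; origin at its underside. Leave it.
- sleeve_two: Steel sleeve, 64 mm across, 72 mm high, on the bench; origin at its underside. Leave it.
- tape: Roll of amber tape, 100 mm across, 25 mm high, lying on the bench; origin at its underside. Leave it.
Mind the look-alikes: they are no part of the job. What is shaped like the driver but green or turquoise is not meant. Several things have the shape of the rack; the one meant has the colours described above.

How it is judged:
On the way, in this order (a step that is already met when the one before it is completed fails the run):
1. the lock screw has been turned to its open position with the screwdriver in its slot (value of joint lock_screw above 1.2 rad and contact force between driver and lock_screw above 0.2 N), for 0.05 s.
2. the screwdriver is back in a hole of the rack, seated and let go ((horizontal distance between driver and hole0 below 0.006 m or horizontal distance between driver and hole1 below 0.006 m or horizontal distance between driver and hole2 below 0.006 m) and z of driver in the frame of rack between 0.076 and 0.084 m and angle between driver's own z axis and vertical below 0.08 rad and contact force between the fingers and driver below 0.05 N), for 0.2 s.
At the end, for the whole second after the job is handed in: The lock screw is open (beyond 1.2 rad), the blue screwdriver stands seated upright in a hole of the rack and is let go, and the fingers hold the mirror by its tab (more than 1 N) at rest so that the reflected aiming line passes within 12 mm of the middle of the code label (all of step 2 and value of joint lock_screw above 1.2 rad and y of mark in the frame of sight between -0.012 and 0.012 m and x of mark in the frame of sight above 0.1 m and contact force between the fingers and mirror_head_c4 above 1 N and contact force between the fingers and mirror_head_c5 below 0.5 N and angular speed of mirror_head below 0.06 rad/s); the arm keeps its last pose, push and grip.
It fails at once if another coupling, tool or item of stock is moved (over 20 mm) (distance of any of plain_one, plain_two, driver_yellow, driver_red, sleeve_one, sleeve_two, tape from where it was at the start of the episode above 0.02 m).
It fails at once if the labelled coupling is moved (over 10 mm) (distance of mark from where it was at the start of the episode above 0.01 m).
It fails at once if the lock screw is turned with the fingers instead of the screwdriver (contact force between the fingers and lock_screw above 1 N).
It fails at once if the glass is touched by the fingers or the screwdriver (contact force between any of the fingers, driver and mirror_head_c5 above 0.5 N).
It also fails if it takes over 67 s, if anything falls off the work surface, if the arm or the gripper's body presses on something with over 40 N, if the wrist force passes 120 N, or if a joint passes its speed limit or range.

## Working session

There is one attempt and no reset: what is moved stays moved. The work goes in short steps, Python scripts to look and compute and a tool call to move; the robot and the scene stay as the last step left them, time stands still between calls to the robot, and variables do not carry over. Pictures are saved under pics/ and viewed, at most 10 in all, crops included, and the job is handed in when it is done.

Besides the shell and the picture viewer there is one more tool, called as name(argument=value, ...) on one line, values as JSON. step_arm: Moves the arm, as the interface text tells. Scaled input: -1 to 1 covers 0.5 m each way for a shift and pi/4 rad each way for a turn. Its arguments: {"type":"object","properties":{"targets":{"type":"string"}},"required":["targets"]}

```bash
mkdir -p pics && python3 - <<'E'
from workcell import bot
import cv2,numpy as np
for n in("top","side"):
    cv2.imwrite(f"pics/{n}0.png",bot.camera(n)[:,:,::-1]); i=bot.camera_info(n); print(n,{k:(np.round(v,4).tolist() if k=="pose" else v) for k,v in i.items()})
print(bot.get_obs())
E
```

```text
top {'vertical_fov': 57.21789564629908, 'cx': 250.26409639162318, 'cy': 188.24012496746636, 'pose': [[0.0288, 0.9884, -0.149, 0.4026], [-0.9996, 0.0292, 0.0001, 0.0143], [0.0045, 0.149, 0.9888, 1.1348], [0.0, 0.0, 0.0, 1.0]]}
side {'vertical_fov': 55.87181909640408, 'cx': 250.71316042079792, 'cy': 188.86689376225982, 'pose': [[0.9897, 0.1155, -0.0846, 0.4536], [-0.1432, 0.781, -0.6079, -0.6706], [-0.0041, 0.6138, 0.7895, 0.9692], [0.0, 0.0, 0.0, 1.0]]}
{'clock': 0.1, 'joint_pos': array([1.19898648e+00, 2.41338325e-01, 3.86662852e-03, 1.33521201e+00,
       3.15806683e-05, 1.57079830e+00]), 'joint_vel': array([ 4.50438230e-05, -1.07702539e-03,  3.61943910e-03,  5.92458297e-04,
        1.49934364e-03,  3.71081341e-04]), 'tau': array([-4.47545799e-04, -3.73137188e+01,  2.53010166e+01,  1.08658042e-02,
       -6.73928795e-06, -5.69734169e-06]), 'eef_pos': array([0.18143624, 0.46531104, 0.23050458]), 'tool_rot': array([ 1.84836841e-01,  9.82768768e-01, -9.24510303e-04, -1.89944998e-04]), 'ft_force': array([ 0.28012666, -0.08519046,  0.97757892]), 'ft_torque': array([-0.01875971, -0.04072851, -0.02562082]), 'grasp_force': 0.0, 'grip_width': 0.0855132091608738}
```

View pics/top0.png

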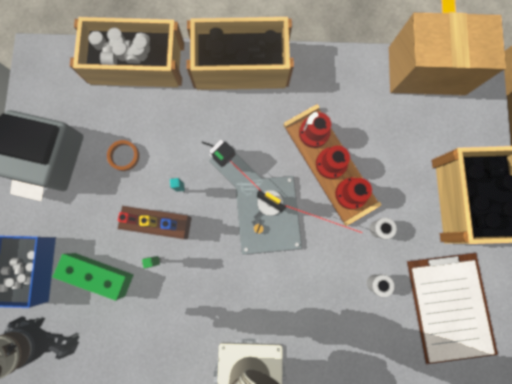

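View pics/side0.png

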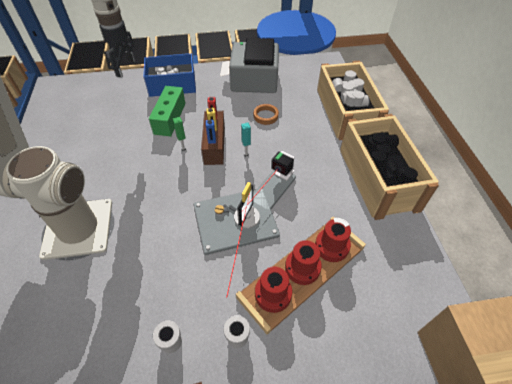

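The top view shows the brown rack with blue driver at about (166,224), the station plate at (268,214), the lock screw at (258,228), and the labelled coupling at (316,128). I'll enlarge these areas for precise pixels.

```bash
cat > h.py <<'E'
import numpy as np,cv2
from workcell import bot
def ray(n,u,v):
    i=bot.camera_info(n);f=192/np.tan(np.radians(i["vertical_fov"]/2));P=np.array(i["pose"])
    return P[:3,3],P[:3,:3]@np.array([(u-i["cx"])/f,-(v-i["cy"])/f,-1])
def at(n,u,v,z):
    o,d=ray(n,u,v);return o+d*(z-o[2])/d[2]
def proj(n,p):
    i=bot.camera_info(n);f=192/np.tan(np.radians(i["vertical_fov"]/2));P=np.array(i["pose"])
    c=P[:3,:3].T@(np.array(p)-P[:3,3]);return np.array([i["cx"]-f*c[0]/c[2],i["cy"]+f*c[1]/c[2]])
def crop(im,name,x0,y0,w,h,s):
    c=cv2.resize(im[y0:y0+h,x0:x0+w,::-1],None,fx=s,fy=s,interpolation=cv2.INTER_CUBIC)
    for k in range(0,w,10): cv2.line(c,(k*s,0),(k*s,12 if (x0+k)%50==0 else 5),(255,0,255),1)
    for k in range(0,h,10): cv2.line(c,(0,k*s),(12 if (y0+k)%50==0 else 5,k*s),(255,0,255),1)
    cv2.imwrite(f"pics/{name}.png",c)
E
python3 - <<'E'
import cv2
from h import *
t=cv2.imread("pics/top0.png")[:,:,::-1];s=cv2.imread("pics/side0.png")[:,:,::-1]
a=np.zeros((600,800,3),np.uint8)
crop(t,"c1",200,105,180,150,4)
crop(t,"c2",100,190,110,70,7)
crop(s,"c3",190,90,180,150,4)
E
```

```text
(no output)
```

View pics/c1.png

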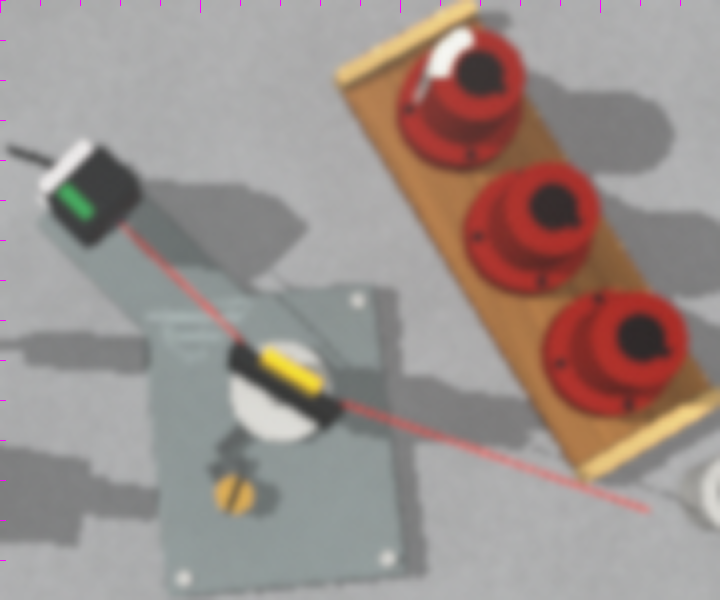

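View pics/c2.png

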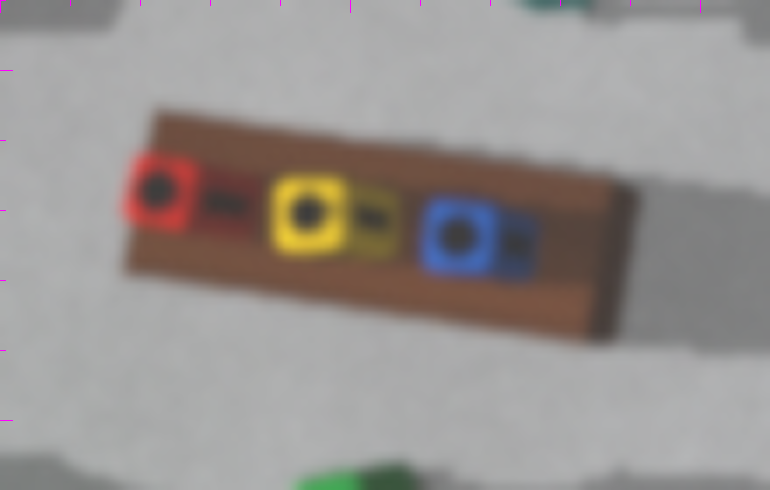

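View pics/c3.png

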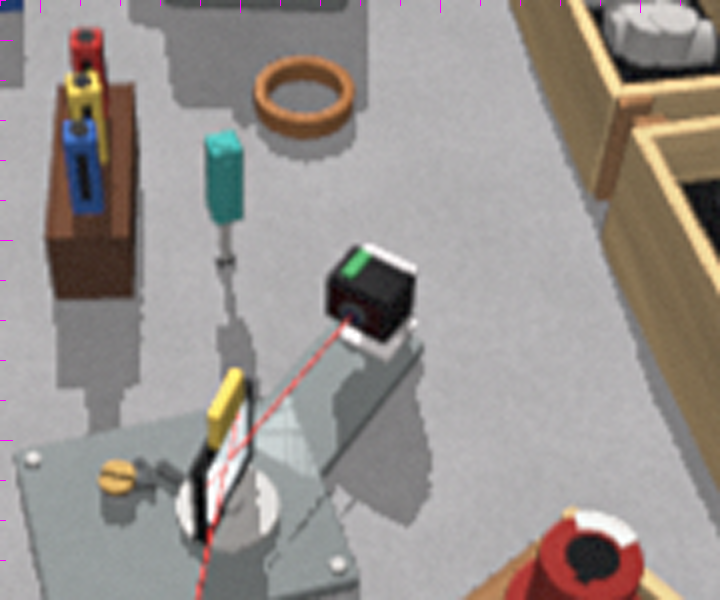

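Crops show: blue driver top at (165.4,223.9), screw at (258.7,228.4) with its slot nearly along the robot's x, tab at (272.7,197.5), labelled coupling bore at (320,123) with the label on the scanner-facing side. Now to turn these into positions.

```bash
python3 - <<'E'
from h import *
np.set_printoptions(precision=4,suppress=True)
T1=lambda x,y:(200+(x+.5)/4-.5,105+(y+.5)/4-.5)
T2=lambda x,y:(100+(x+.5)/7-.5,190+(y+.5)/7-.5)
S3=lambda x,y:(190+(x+.5)/4-.5,90+(y+.5)/4-.5)
g=lambda f,p,z:at("top" if f is not S3 else "side",*f(*p),z)
d=[g(T2,p,.165) for p in((160,191),(309,214),(459,237))]
print("drivers",d,[np.linalg.norm(d[i+1]-d[i]) for i in(0,1)])
print("side drivers",[g(S3,p,.165) for p in((87,36),(84,78),(80,127))])
r=[g(T2,p,.08) for p in((157,110),(122,272),(590,342),(617,182))]
print("rack",r,"ctr",sum(r)/4,[np.linalg.norm(r[i]-r[i-1]) for i in range(4)])
u=d[0]-d[2];print("rack line deg",np.degrees(np.arctan2(u[1],u[0])))
s=g(T1,(235,494),.036);print("screw",s,"side",g(S3,(117,477),.036))
a,b=g(T1,(243,476),.036),g(T1,(227,512),.036);print("slot deg",np.degrees(np.arctan2(*(a-b)[1::-1])), np.linalg.norm(a-b))
tab=g(T1,(291,369),.17);print("tab",tab,"side",g(S3,(230,385),.165))
e=g(T1,(265,352),.17)-g(T1,(320,389),.17);print("tab y deg",np.degrees(np.arctan2(e[1],e[0])),np.linalg.norm(e))
v=s-tab;print("screw from pivot",np.hypot(*v[:2]),np.degrees(np.arctan2(v[1],v[0])))
sc=g(T1,(95,193),.111);w=sc-tab;print("scanner",sc,np.hypot(*w[:2]),np.degrees(np.arctan2(w[1],w[0])))
c=[g(T1,p,.120) for p in((479,73),(553,206),(640,338))];print("coupl",c,[np.linalg.norm(c[i+1]-c[i]) for i in(0,1)])
print("side bore",g(S3,(592,557),.120))
l=g(T1,(451,53),.120);print("label",l,np.degrees(np.arctan2(*(l-c[0])[1::-1])),np.linalg.norm(l-c[0]))
E
```

```text
drivers [array([0.4589, 0.363 , 0.165 ]), array([0.4516, 0.304 , 0.165 ]), array([0.4443, 0.2447, 0.165 ])] [np.float64(0.05950044402379378), np.float64(0.05975455076509242)]
side drivers [array([0.4611, 0.3638, 0.165 ]), array([0.4543, 0.3081, 0.165 ]), array([0.4463, 0.247 , 0.165 ])]
rack [array([0.4985, 0.3977, 0.08  ]), array([0.4291, 0.4069, 0.08  ]), array([0.4054, 0.2066, 0.08  ]), array([0.4734, 0.1989, 0.08  ])] ctr [0.4516 0.3025 0.08  ] [np.float64(0.20040754904463295), np.float64(0.06998938143685662), np.float64(0.20165277551300037), np.float64(0.06840565990890815)]
rack line deg 82.98786800705135
screw [ 0.4438 -0.0146  0.036 ] side [ 0.4437 -0.016   0.036 ]
slot deg -22.597056831480028 0.030466707635667042
tab [ 0.5257 -0.0475  0.17  ] side [ 0.5313 -0.0392  0.165 ]
tab y deg 57.38310840950734 0.045668719883979074
screw from pivot 0.08827729747967263 158.08055251432543
scanner [0.6612 0.0975 0.111 ] 0.19853389462621135 46.937853640330346
coupl [array([ 0.76  , -0.1875,  0.12  ]), array([ 0.6593, -0.2422,  0.12  ]), array([ 0.5623, -0.3049,  0.12  ])] [np.float64(0.11465878212661199), np.float64(0.1154282037520025)]
side bore [ 0.7598 -0.1885  0.12  ]
label [ 0.775  -0.1664  0.12  ] 54.511189007007445 0.025865922749714904
```

```bash
python3 - <<'E'
from h import *
c=np.array([.7599,-.188])
for n in("top","side"):
    im=cv2.imread(f"pics/{n}0.png").astype(int)
    A=[]
    for v in range(384):
        for u in range(512):
            p=at(n,u,v,.12)[:2]-c; r=np.hypot(*p)
            if .02<r<.037 and im[v,u].min()>140: A.append((np.degrees(np.arctan2(p[1],p[0])),r,u,v))
    A=np.array(A);print(n,len(A),np.sort(A[:,0]).round()[[0,2,len(A)//2,-3,-1]],A[:,0].mean(),A[:,1].mean())
    u,v=proj(n,[*c,.1]).astype(int)
    crop(im[:,:,::-1].astype(np.uint8),"lab"+n,u-30,v-30,60,60,6)
a=[cv2.imread(f"pics/lab{n}.png") for n in("top","side")]
cv2.imwrite("pics/lab.png",np.hstack(a))
E
```

```text
Traceback (most recent call last):
  File "h.py", line 7, in at
    o,d=ray(n,u,v);return o+d*(z-o[2])/d[2]
        ~~~^^^^^^^
  File "h.py", line 4, in ray
    i=bot.camera_info(n);f=192/np.tan(np.radians(i["vertical_fov"]/2));P=np.array(i["pose"])
ValueError: time passes only in moves, steps and waits
```

Too many calls to camera_info; I'll cache it.

```bash
sed -i 's/bot.camera_info(n)/info(n)/; s/^def ray/from functools import lru_cache\n@lru_cache\ndef info(n): return bot.camera_info(n)\ndef ray/' h.py && python3 - <<'E'
from h import *
c=np.array([.7599,-.188])
for n in("top","side"):
    im=cv2.imread(f"pics/{n}0.png").astype(int)
    A=[]
    for v in range(384):
        for u in range(512):
            p=at(n,u,v,.12)[:2]-c; r=np.hypot(*p)
            if .02<r<.037 and im[v,u].min()>140: A.append((np.degrees(np.arctan2(p[1],p[0])),r,u,v))
    A=np.array(A);print(n,len(A),np.sort(A[:,0]).round()[[0,2,len(A)//2,-3,-1]],A[:,0].mean(),A[:,1].mean())
    u,v=proj(n,[*c,.1]).astype(int)
    crop(im[:,:,::-1].astype(np.uint8),"lab"+n,u-30,v-30,60,60,6)
a=[cv2.imread(f"pics/lab{n}.png") for n in("top","side")]
cv2.imwrite("pics/lab.png",np.hstack(a))
E
```

```text
top 72 [-74. -52.  52.  92.  92.] 46.268851080802406 0.030340572001352453
side 82 [-30. -20.  52. 120. 135.] 49.995701040954216 0.030882036746901327
```

View pics/lab.png

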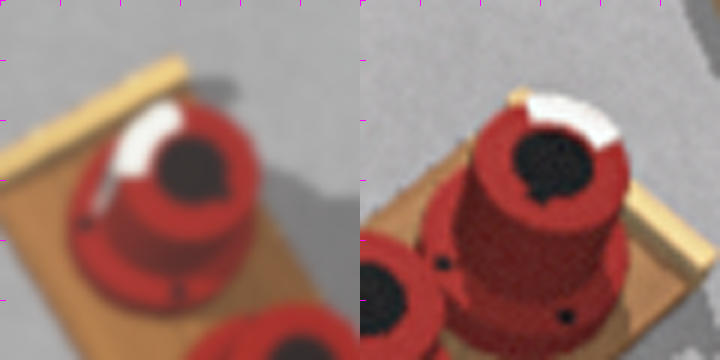

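The label's fold spans about 12° to 92° seen from the coupling's centre, so it faces about 52° in the world and the mark is near (0.782,-0.160). I'll move over the blue driver now.

step_arm(targets="1 0.526 -0.441 0 0 0 -1;1 0.526 -0.441 0 0 0 -1;1 0.526 -0.441 0 0 0 -1;1 0.526 -0.441 0 0 0 -1;1 0.526 -0.441 0 0 0 -1;1 0.526 -0.441 0 0 0 -1;1 0.526 -0.441 0 0 0 -1;1 0.526 -0.441 0 0 0 -1;1 0.526 -0.441 0 0 0 -1;1 0.526 -0.441 0 0 0 -1")

```text
clock: 0.93
eef_pos: [0.4465, 0.243, 0.2306]
tool_rot: [0.549, 0.836, -0.001, -0.0]
ft_force: [0.1, 0.3, 0.2]
grip_width: 0.0852
grasp_force: 0.0
```

step_arm(targets="1 0 0 0 0 0 -0.682;1 0 0 0 0 0 -0.682;1 0 0 0 0 0 -0.682;1 0 0 0 0 0 -0.682;1 0 0 0 0 0 -0.682;1 0 0 -0.08 0 0 -0.682;1 0 0 -0.16 0 0 -0.682;1 0 0 -0.23 0 0 -0.682;1 0 0 -0.23 0 0 -0.682")

```text
clock: 1.68
eef_pos: [0.4381, 0.2435, 0.1094]
tool_rot: [0.748, 0.663, -0.007, -0.002]
ft_force: [-2.4, -0.9, 0.1]
grip_width: 0.0855
grasp_force: 0.0
```

```bash
python3 - <<'E'
from h import *
o=bot.get_obs();print(o["joint_pos"].round(3),o["eef_pos"].round(4),o["ft_force"].round(2))
E
```

```text
[ 5.070e-01  3.420e-01 -1.880e-01  1.055e+00  1.000e-03  2.198e+00] [0.4381 0.2435 0.1094] [-2.36 -0.89  0.1 ]
```

step_arm(targets="-1 0 0 0 0 0 0;-1 0 0 0 0 0 0;-1 0 0 0 0 0 0;-1 0 0 0 0 0 0;-1 0 0 0 0 0 0;-1 0 0 0 0 0 0")

```text
clock: 2.18
eef_pos: [0.446, 0.2463, 0.1185]
tool_rot: [0.749, 0.663, 0.002, 0.0]
ft_force: [-0.8, 1.0, 6.2]
grip_width: 0.0275
grasp_force: 59.1
```

step_arm(targets="-1 0 0 0.08 0 0 0;-1 0 0 0.16 0 0 0;-1 0 0 0.24 0 0 0;-1 0 -0.08 0.26 0 0 0;-1 0 -0.16 0.26 0 0 0;-1 0 -0.24 0.26 0 0 0;-1 0 -0.32 0.26 0 0 0;-1 0 -0.40 0.26 0 0 0;-1 0 -0.46 0.26 0 0 0;-1 0 -0.46 0.26 0 0 0")

```text
clock: 3.02
eef_pos: [0.4441, 0.0104, 0.2466]
tool_rot: [0.751, 0.66, -0.001, 0.001]
ft_force: [1.1, 0.5, -2.8]
grip_width: 0.0269
grasp_force: 61.7
```

```bash
python3 - <<'E'
from h import *
s=bot.camera("side");t=bot.camera("top");o=bot.get_obs();e=o["eef_pos"];print(e.round(4),o["grip_width"],o["tool_rot"].round(4))
u,v=proj("side",[e[0],e[1],e[2]-.06]).astype(int);print(u,v,proj("side",[e[0],e[1],e[2]-.101]))
crop(s,"s1",u-45,v-40,100,80,7)
cv2.imwrite("pics/sfull1.png",s[:,:,::-1]);cv2.imwrite("pics/tfull1.png",t[:,:,::-1])
E
```

```text
[0.4445 0.0143 0.2465] 0.027159769397220274 [ 7.501e-01  6.614e-01  3.000e-04 -1.000e-04]
214 170 [215.47741762 179.25998818]
```

View pics/s1.png

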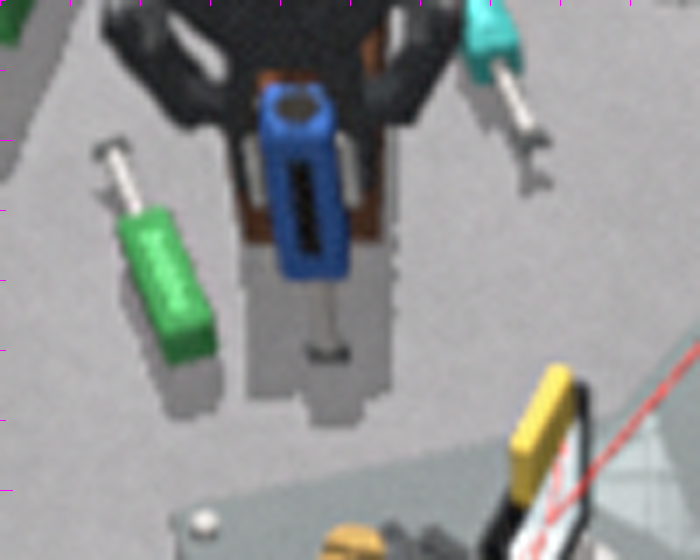

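The blade is wide along the gripper's closing line (the blade tip is at about (216,180), as predicted). I'll turn it to the slot direction and hover just above the screw.

step_arm(targets="-1 0 -0.06 0 0 0 -0.347;-1 0 -0.06 -0.06 0 0 -0.347;-1 0 -0.06 -0.12 0 0 -0.347;-1 0 -0.06 -0.18 0 0 -0.347;-1 0 -0.06 -0.19 0 0 -0.347;-1 0 -0.06 -0.19 0 0 -0.347;-1 0 -0.06 -0.19 0 0 -0.347")

```text
clock: 3.7
eef_pos: [0.4453, -0.0138, 0.1523]
tool_rot: [0.832, 0.556, 0.0, 0.0]
ft_force: [0.4, 0.1, -2.1]
grip_width: 0.0275
grasp_force: 61.5
```

```bash
python3 - <<'E'
from h import *
s=bot.camera("side");o=bot.get_obs();e=o["eef_pos"];print(e.round(4),o["ft_force"].round(1),o["tool_rot"].round(4))
for p in([*e[:2],e[2]-.1025],[.4438,-.0153,.036]): print(proj("side",p))
crop(s,"s2",195,180,60,50,12)
E
```

```text
[ 0.4461 -0.0139  0.153 ] [ 0.2 -0.6 -2.2] [8.316e-01 5.554e-01 1.200e-03 8.000e-04]
[219.24687546 205.58549805]
[218.8884034  208.69782694]
```

View pics/s2.png

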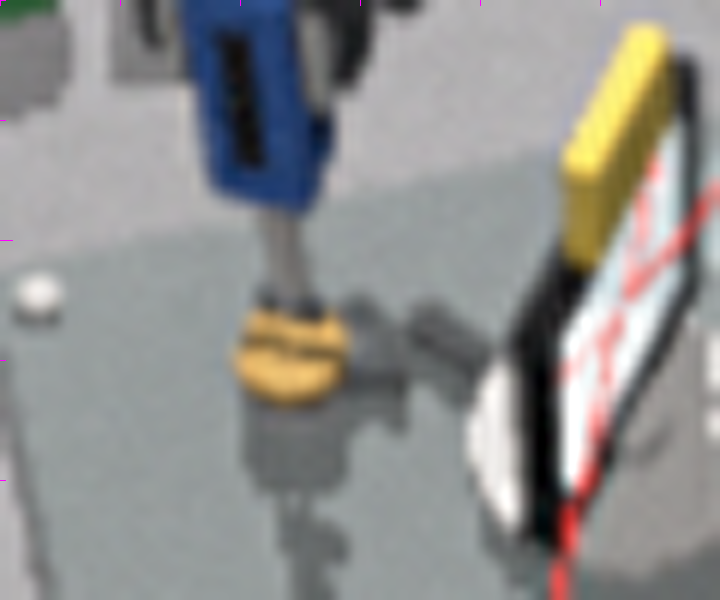

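The blade hovers just behind and above the screw head (slot centre at px (218.9,208.7)), aligned with the slot and about 1.5 mm off. I'll lower it.

step_arm(targets="-1 -0.003 -0.003 0 0 0 0;-1 -0.003 -0.003 -0.015 0 0 0;-1 -0.003 -0.003 -0.026 0 0 0;-1 -0.003 -0.003 -0.036 0 0 0;-1 -0.003 -0.003 -0.036 0 0 0;-1 -0.003 -0.003 -0.036 0 0 0")

```text
clock: 4.25
eef_pos: [0.4453, -0.016, 0.1375]
tool_rot: [0.832, 0.555, 0.003, 0.002]
ft_force: [-5.8, 0.2, 24.7]
grip_width: 0.0272
grasp_force: 64.9
```

step_arm(targets="-1 0 0.001 0 0 0 0;-1 0 0.002 0 0 0 0;-1 0.001 0.003 0 0 0 0;-1 0.001 0.004 0 0 0 0;-1 0.001 0.005 0 0 0 0;-1 0.002 0.006 0 0 0 0;-1 0.002 0.006 0 0 0 0")

```text
clock: 4.83
eef_pos: [0.4457, -0.0147, 0.1374]
tool_rot: [0.832, 0.554, 0.001, 0.003]
ft_force: [-6.0, -2.9, 25.7]
grip_width: 0.0274
grasp_force: 64.9
```

step_arm(targets="-1 0 0.001 0 0 0 0;-1 0 0.002 0 0 0 0;-1 0.001 0.003 0 0 0 0;-1 0.001 0.004 0 0 0 0;-1 0.001 0.005 0 0 0 0;-1 0.002 0.006 0 0 0 0;-1 0.002 0.006 0 0 0 0")

```text
clock: 5.42
eef_pos: [0.4468, -0.0118, 0.1372]
tool_rot: [0.832, 0.554, 0.001, 0.003]
ft_force: [-5.5, -3.8, 23.2]
grip_width: 0.0274
grasp_force: 64.8
```

step_arm(targets="-1 -0.002 -0.005 0 0 0 0;-1 -0.004 -0.010 0 0 0 0;-1 -0.005 -0.013 0 0 0 0;-1 -0.006 -0.015 0 0 0 0;-1 -0.007 -0.017 0 0 0 0;-1 -0.007 -0.018 0 0 0 0;-1 -0.008 -0.019 0 0 0 0;-1 -0.008 -0.020 0 0 0 0;-1 -0.008 -0.021 0 0 0 0;-1 -0.008 -0.021 0 0 0 0")

```text
clock: 6.25
eef_pos: [0.4449, -0.0172, 0.1375]
tool_rot: [0.832, 0.555, 0.007, -0.001]
ft_force: [-2.6, 8.5, 20.4]
grip_width: 0.0272
grasp_force: 64.3
```

```bash
python3 - <<'E'
from h import *
s=bot.camera("side");o=bot.get_obs();e=o["eef_pos"];print(e.round(4),o["ft_force"].round(1),o["ft_torque"].round(2))
print(proj("side",[*e[:2],.036]),[proj("side",[*e[:2],e[2]-.0385])])
crop(s,"s3",195,180,60,50,12)
E
```

```text
[ 0.4449 -0.0172  0.1375] [-1.3  8.5 20.8] [2.75 0.55 0.01]
[219.28295724 209.15686149] [array([217.75224284, 197.15949039])]
```

View pics/s3.png

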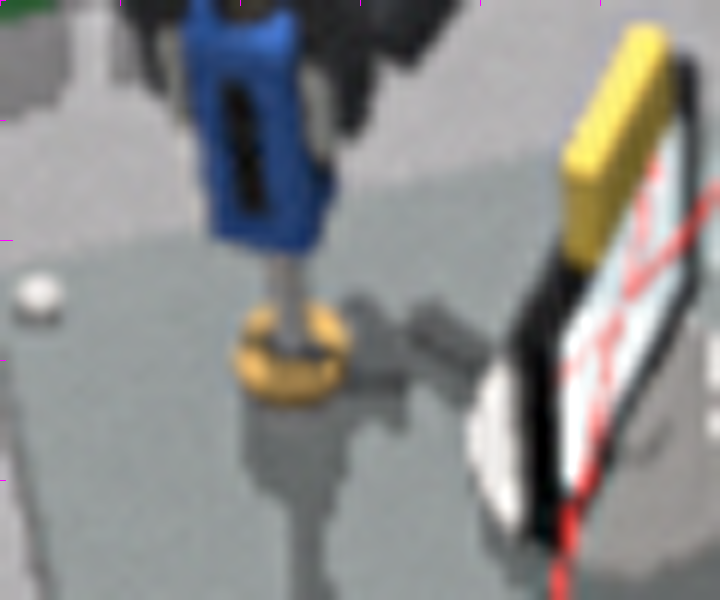

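step_arm(targets="-1 0 0 0.003 0 0 0;-1 0 0 0.003 0 0 0;-1 0 0 0.003 0 0 0")

```text
clock: 6.55
eef_pos: [0.4448, -0.0192, 0.1379]
tool_rot: [0.832, 0.555, 0.005, 0.001]
ft_force: [0.4, 3.4, 12.6]
grip_width: 0.0275
grasp_force: 63.3
```

step_arm(targets="-1 0 -0.006 0.001 0 0 0;-1 0 -0.006 0.001 0 0 0;-1 0 -0.006 0.001 0 0 0")

```text
clock: 6.8
eef_pos: [0.4445, -0.022, 0.1379]
tool_rot: [0.832, 0.555, 0.005, 0.0]
ft_force: [1.1, 4.6, 8.9]
grip_width: 0.0272
grasp_force: 63.1
```

```bash
python3 - <<'E'
from h import *
S=lambda x,y:at("side",195+(x+.5)/12-.5,180+(y+.5)/12-.5,.036)
a,b=S(250,338),S(344,354);print(a,b,np.degrees(np.arctan2(*(b-a)[1::-1])),np.linalg.norm(b-a))
for n,f in(("side","pics/side0.png"),("top","pics/top0.png")):
    im=cv2.imread(f).astype(int);W=[];P=[]
    g=lambda u,v:im[v,u]@[.1,.4,.5]
    c=np.array([.4438,-.0150]);best=[]
    G=cv2.cvtColor(cv2.imread(f),cv2.COLOR_BGR2GRAY).astype(np.float32)
    for dx in np.arange(-.004,.0041,.001):
     for dy in np.arange(-.004,.0041,.001):
      for th in range(-70,50,2):
        t=np.radians(th);d=np.array([np.cos(t),np.sin(t)])
        pts=np.array([proj(n,[*(c+[dx,dy]+d*r),.036]) for r in np.linspace(-.011,.011,9)],np.float32)
        best.append((cv2.remap(G,pts[:,None,0],pts[:,None,1],cv2.INTER_LINEAR).mean(),th,dx,dy))
    best.sort();print(n,[tuple(np.round(b,3)) for b in best[:6]])
E
```

```text
[ 0.43322307 -0.00992454  0.036     ] [ 0.45706578 -0.01857948  0.036     ] -19.950975511635804 0.02536499365589351
side [(np.float64(115.487), np.float64(-22.0), np.float64(0.004), np.float64(-0.001)), (np.float64(115.546), np.float64(-24.0), np.float64(0.003), np.float64(-0.001)), (np.float64(115.57), np.float64(-24.0), np.float64(0.004), np.float64(-0.001)), (np.float64(115.627), np.float64(-28.0), np.float64(0.004), np.float64(-0.002)), (np.float64(115.669), np.float64(-26.0), np.float64(0.004), np.float64(-0.001)), (np.float64(115.924), np.float64(-26.0), np.float64(0.003), np.float64(-0.001))]
top [(np.float64(119.193), np.float64(-18.0), np.float64(0.004), np.float64(-0.001)), (np.float64(119.204), np.float64(-20.0), np.float64(0.004), np.float64(-0.001)), (np.float64(119.27), np.float64(-22.0), np.float64(0.004), np.float64(-0.001)), (np.float64(119.361), np.float64(-24.0), np.float64(0.004), np.float64(-0.001)), (np.float64(119.376), np.float64(-18.0), np.float64(0.004), np.float64(0.0)), (np.float64(119.391), np.float64(-20.0), np.float64(0.004), np.float64(0.0))]
```

The lateral forces show the blade tip was sticking on the head rather than sliding. I'll lift and probe by touching down instead, a little toward +y.

step_arm(targets="-1 0 0 0.02 0 0 0;-1 0.002 0.016 0.02 0 0 0;-1 0.002 0.016 0.02 0 0 0;-1 0.002 0.016 0.005 0 0 0;-1 0.002 0.016 -0.005 0 0 0;-1 0.002 0.016 -0.006 0 0 0;-1 0.002 0.016 -0.006 0 0 0")

```text
clock: 7.38
eef_pos: [0.4444, -0.0148, 0.1372]
tool_rot: [0.832, 0.555, 0.004, 0.001]
ft_force: [-7.5, 2.1, 37.8]
grip_width: 0.0272
grasp_force: 66.9
```

step_arm(targets="-1 0 0 0.02 0 0 0;-1 0.001 0.004 0.02 0 0 0;-1 0.001 0.004 0.02 0 0 0;-1 0.001 0.004 0.008 0 0 0;-1 0.001 0.004 0.002 0 0 0;-1 0.001 0.004 0.002 0 0 0;-1 0.001 0.004 0.002 0 0 0")

```text
clock: 7.97
eef_pos: [0.4434, -0.0134, 0.1371]
tool_rot: [0.832, 0.555, 0.002, 0.001]
ft_force: [-9.8, 1.4, 37.8]
grip_width: 0.0274
grasp_force: 67.0
```

step_arm(targets="-1 0 0 0.02 0 0 0;-1 0.001 0.004 0.02 0 0 0;-1 0.001 0.004 0.02 0 0 0;-1 0.001 0.004 0.008 0 0 0;-1 0.001 0.004 0 0 0 0;-1 0.001 0.004 0 0 0 0;-1 0.001 0.004 0 0 0 0")

```text
clock: 8.55
eef_pos: [0.443, -0.0112, 0.132]
tool_rot: [0.832, 0.555, -0.0, -0.001]
ft_force: [1.8, 1.5, -2.6]
grip_width: 0.0276
grasp_force: 61.8
```

The blade dropped into the slot (z 0.132, 5 mm lower, no load). Now the first 45° anticlockwise about the screw axis.

step_arm(targets="-1 -0.001 0 0 0 0 0.15;-1 -0.002 -0.001 0 0 0 0.3;-1 -0.003 -0.001 0 0 0 0.45;-1 -0.004 -0.002 0 0 0 0.6;-1 -0.004 -0.002 0 0 0 0.75;-1 -0.005 -0.003 0 0 0 0.9;-1 -0.005 -0.003 0 0 0 1;-1 -0.005 -0.003 0 0 0 1")

```text
clock: 9.22
eef_pos: [0.4402, -0.012, 0.1321]
tool_rot: [0.556, 0.831, 0.001, -0.001]
ft_force: [1.4, 4.5, -4.4]
grip_width: 0.0271
grasp_force: 61.6
```

step_arm(targets="-1 0 -0.001 0 0 0 0.15;-1 0 -0.002 0 0 0 0.3;-1 0 -0.002 0 0 0 0.45;-1 -0.001 -0.003 0 0 0 0.6;-1 -0.001 -0.004 0 0 0 0.75;-1 -0.001 -0.004 0 0 0 0.9;-1 -0.001 -0.004 0 0 0 1;-1 -0.001 -0.004 0 0 0 1;-1 -0.001 -0.004 0 0 0 1")

```text
clock: 9.97
eef_pos: [0.4391, -0.0148, 0.1323]
tool_rot: [0.198, 0.98, 0.0, -0.001]
ft_force: [0.3, 3.8, -4.9]
grip_width: 0.0273
grasp_force: 61.5
```

```bash
python3 - <<'E'
from h import *
o=bot.get_obs();print(o["joint_pos"].round(3),o["eef_pos"].round(4),o["ft_force"].round(1),o["ft_torque"].round(3))
E
```

```text
[-3.400e-02  1.970e-01 -3.220e-01  1.054e+00  1.000e-03  3.640e-01] [ 0.4391 -0.0148  0.1323] [ 0.3  3.8 -4.9] [ 0.967 -0.003 -0.017]
```

step_arm(targets="-1 0 0 0 0 0 0.12;-1 0 0 0 0 0 0.2;-1 0 0 0 0 0 0.2;-1 0 0 0 0 0 0.2")

```text
clock: 10.3
eef_pos: [0.4392, -0.0153, 0.1325]
tool_rot: [0.12, 0.993, -0.0, -0.001]
ft_force: [-0.2, 1.9, -5.4]
grip_width: 0.027
grasp_force: 61.3
```

```bash
python3 - <<'E'
from h import *
o=bot.get_obs();e=o["eef_pos"];print(e.round(4),o["ft_force"].round(1),o["ft_torque"].round(3),o["tool_rot"].round(3))
crop(bot.camera("side"),"s4",195,180,60,50,12)
E
```

```text
[ 0.4392 -0.0153  0.1325] [-0.2  1.9 -5.4] [ 0.524  0.205 -0.011] [ 0.12   0.993 -0.    -0.001]
```

step_arm(targets="-1 0 0 0.03 0 0 0;-1 0 0 0.08 0 0 0;-1 0 0 0.14 0 0 0;-1 0 0 0.18 0 0 0;-1 0 0 0.18 0 0 0")

```text
clock: 10.77
eef_pos: [0.4434, -0.016, 0.2282]
tool_rot: [0.12, 0.993, -0.001, 0.005]
ft_force: [0.9, 1.0, -1.9]
grip_width: 0.0275
grasp_force: 62.0
```

```bash
cat > ang.py <<'E'
from h import *
im=bot.camera("side");G=cv2.cvtColor(im,cv2.COLOR_RGB2GRAY).astype(np.float32)
cv2.imwrite("pics/s5full.png",im[:,:,::-1])
best=[]
for dx in np.arange(-.004,.0041,.001):
 for dy in np.arange(-.004,.0041,.001):
  for th in range(-60,120,3):
    t=np.radians(th);d=np.array([np.cos(t),np.sin(t)])
    pts=np.array([proj("side",[*(np.array([.4438+dx,-.015+dy])+d*r),.036]) for r in np.linspace(-.011,.011,9)],np.float32)
    best.append((cv2.remap(G,pts[:,None,0],pts[:,None,1],cv2.INTER_LINEAR).mean(),th,dx,dy))
best.sort();print([tuple(float(x) for x in np.round(b,3)) for b in best[:6]])
o=bot.get_obs();print(o["eef_pos"],o["grip_width"])
crop(im,"s5",190,150,70,70,8)
E
python3 ang.py
```

```text
[(82.872, 69.0, -0.002, -0.004), (83.266, 66.0, -0.002, -0.004), (83.504, 72.0, -0.002, -0.004), (84.098, 63.0, -0.002, -0.004), (84.975, 66.0, -0.002, -0.003), (85.12, 66.0, -0.003, -0.004)]
[ 0.4421739  -0.01589403  0.22579969] 0.02774753080287307
```

View pics/s5.png

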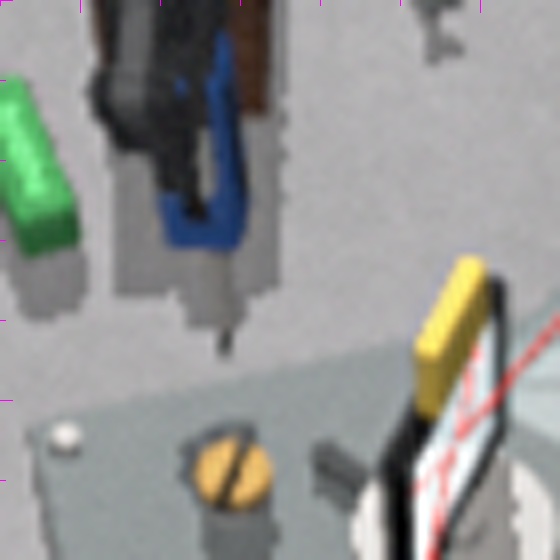

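The slot now runs at about 68°, a quarter turn from where it was, with the cam swung clear, and the driver is out. Now it goes back to the rack, swinging back to the original grip yaw.

step_arm(targets="-1 0 0.02 0.04 0 0 -0.15;-1 0.007 0.08 0.05 0 0 -0.3;-1 0.007 0.16 0.05 0 0 -0.45;-1 0.007 0.24 0.05 0 0 -0.6;-1 0.007 0.32 0.05 0 0 -0.75;-1 0.007 0.4 0.05 0 0 -0.9;-1 0.007 0.47 0.05 0 0 -1;-1 0.007 0.527 0.05 0 0 -1;-1 0.007 0.527 0.05 0 0 -1;-1 0.007 0.527 0.05 0 0 -1")

```text
clock: 11.65
eef_pos: [0.4427, 0.2498, 0.2461]
tool_rot: [0.488, 0.873, -0.002, -0.0]
ft_force: [-0.4, -0.1, -2.2]
grip_width: 0.0275
grasp_force: 61.7
```

step_arm(targets="-1 0 0 0 0 0 -0.15;-1 0 0 0 0 0 -0.3;-1 0 0 0 0 0 -0.45;-1 0 0 0 0 0 -0.6;-1 0 0 0 0 0 -0.75;-1 0 0 0 0 0 -0.85;-1 0 0 0 0 0 -0.85;-1 0 0 0 0 0 -0.85;-1 0 0 0 0 0 -0.85")

```text
clock: 12.4
eef_pos: [0.4436, 0.2473, 0.2478]
tool_rot: [0.748, 0.664, -0.001, 0.0]
ft_force: [-0.2, -0.4, -2.1]
grip_width: 0.0273
grasp_force: 61.7
```

```bash
python3 - <<'E'
from h import *
im=bot.camera("side");o=bot.get_obs();e=o["eef_pos"];print(e.round(4),o["tool_rot"].round(4))
cv2.imwrite("pics/s6.png",im[:,:,::-1])
# dark blade pixels near predicted tip
p=proj("side",[*e[:2],e[2]-.102]);print(p)
u,v=p.astype(int);print(im[v-10:v+5,u-6:u+7].mean(2).astype(int))
E
```

```text
[0.4436 0.2475 0.248 ] [ 7.481e-01  6.636e-01 -4.000e-04  1.000e-04]
[209.339658   125.69740273]
[[162 103  79  96 120 116 107 110 106 100 109 109  81]
 [163 106  80  95 120 114 104  79  64  66 106 113  87]
 [152  99  77  90 117 121 106  60  28  35 104 115  88]
 [143  92  79  86 116 121 108  66  23  38 104 116  90]
 [134  89  75  85 119 122 111  76  31  34  89 113  94]
 [127  87  77  87 119 121 110  80  40  26  82 110 101]
 [128  86  80  85 112 119 113  77  33  21  73 110 104]
 [129  84  79  84 105 123 113  83  39  21  63 106 106]
 [121  81  83  86 104 123 115  98  53  27  62 108 108]
 [117  78  81  84  96 120 119 103  71  33  53 108 109]
 [110  76  81  79  76  92  95  81  61  29  44 101 111]
 [106  81  83  75  58  61  69  60  54  24  39 104 111]
 [105  81  82  82  79  78  95  98  74  46  54 101 112]
 [106  78  85  86  87  82 106 114 102  95  96 110 114]
 [101  80  86  89  84  83 111 116 113 111 111 112 113]]
```

step_arm(targets="-1 0.004 0.001 0 0 0 0;-1 0.004 0.001 -0.06 0 0 0;-1 0.004 0.001 -0.1 0 0 0;-1 0.004 0.001 -0.13 0 0 0;-1 0.004 0.001 -0.15 0 0 0;-1 0.004 0.001 -0.155 0 0 0;-1 0.004 0.001 -0.155 0 0 0")

```text
clock: 13.03
eef_pos: [0.4455, 0.2487, 0.1704]
tool_rot: [0.748, 0.664, -0.001, -0.0]
ft_force: [0.7, 0.0, -1.8]
grip_width: 0.0275
grasp_force: 61.7
```

step_arm(targets="-1 0 0 -0.03 0 0 0;-1 0 0 -0.06 0 0 0;-1 0 0 -0.085 0 0 0;-1 0 0 -0.1 0 0 0;-1 0 0 -0.1 0 0 0;-1 0 0 -0.1 0 0 0")

```text
clock: 13.53
eef_pos: [0.4461, 0.2491, 0.1215]
tool_rot: [0.748, 0.664, 0.0, 0.0]
ft_force: [0.3, 0.9, -1.3]
grip_width: 0.0274
grasp_force: 61.8
```

step_arm(targets="-1 0 0 -0.004 0 0 0;-1 0 0 -0.004 0 0 0;1 0 0 -0.004 0 0 0;1 0 0 -0.004 0 0 0;1 0 0 -0.004 0 0 0;1 0 0 -0.004 0 0 0;1 0 0 0.04 0 0 0;1 0 0 0.12 0 0 0;1 0 0 0.2 0 0 0;1 0 0 0.28 0 0 0")

```text
clock: 14.37
eef_pos: [0.4451, 0.2485, 0.2623]
tool_rot: [0.748, 0.664, -0.0, -0.0]
ft_force: [-0.0, 0.8, -0.3]
grip_width: 0.0853
grasp_force: 0.0
```

```bash
python3 - <<'E'
from h import *
im=bot.camera("side");o=bot.get_obs();print(o["eef_pos"].round(4),o["grip_width"],o["tool_rot"].round(3))
old=cv2.imread("pics/side0.png")[:,:,::-1]
for n,i in(("old",old),("new",im)):
    h=cv2.cvtColor(np.ascontiguousarray(i[100:150,200:222]),cv2.COLOR_RGB2HSV)
    m=(h[...,0]>105)&(h[...,0]<125)&(h[...,1]>110)&(h[...,2]>50);y,x=np.nonzero(m)
    print(n,m.sum(),x.mean()+200,y.mean()+100,x.min()+200,x.max()+200,y.min()+100,y.max()+100)
E
```

```text
[0.4487 0.2505 0.2716] 0.08539497484414299 [0.748 0.664 0.007 0.002]
old 143 210.5174825174825 131.4125874125874 206 215 119 142
new 147 210.75510204081633 131.08163265306123 206 215 119 142
```

The driver stands back in its hole, with its blue silhouette within half a pixel of where it started, and the gripper is clear. Next: over the mirror tab.

step_arm(targets="1 0.02 -0.08 0 0 0 -0.07;1 0.04 -0.16 0 0 0 -0.15;1 0.06 -0.24 0 0 0 -0.22;1 0.09 -0.32 0 0 0 -0.3;1 0.11 -0.4 0 0 0 -0.37;1 0.13 -0.48 0 0 0 -0.45;1 0.15 -0.56 0 0 0 -0.5;1 0.16 -0.597 0 0 0 -0.522;1 0.16 -0.597 0 0 0 -0.522;1 0.16 -0.597 0 0 0 -0.522")

```text
clock: 15.25
eef_pos: [0.5257, -0.0507, 0.2605]
tool_rot: [0.868, 0.496, -0.0, -0.0]
ft_force: [-1.0, 0.6, -0.2]
grip_width: 0.0856
grasp_force: 0.0
```

```bash
python3 - <<'E'
from h import *
o=bot.get_obs();print(o["eef_pos"].round(4),o["tool_rot"].round(3))
im=bot.camera("side");h=cv2.cvtColor(im,cv2.COLOR_RGB2HSV)[170:230,225:265]
m=(h[...,0]>22)&(h[...,0]<32)&(h[...,1]>140)&(h[...,2]>180);y,x=np.nonzero(m);print(m.sum(),x.mean()+225,y.mean()+170)
print("tab top mid from side",at("side",x.mean()+225,y.mean()+170,.16), proj("side",[.5266,-.0488,.153]))
old=cv2.imread("pics/top0.png");h=cv2.cvtColor(old,cv2.COLOR_BGR2HSV)[180:215,255:295]
m=(h[...,0]>20)&(h[...,0]<34)&(h[...,1]>140)&(h[...,2]>150);y,x=np.nonzero(m);r=cv2.minAreaRect(np.c_[x,y].astype(np.float32))
print(m.sum(),x.mean()+255,y.mean()+180,r,at("top",x.mean()+255,y.mean()+180,.162))
E
```

```text
[ 0.5257 -0.0507  0.2605] [ 0.868  0.496 -0.    -0.   ]
12 245.75 189.83333333333334
tab top mid from side [ 0.52602594 -0.04886742  0.16      ] [245.98389986 191.29868023]
66 272.1818181818182 197.57575757575756 ((17.215383529663086, 17.623077392578125), (16.124515533447266, 4.093145847320557), 29.744882583618164) [ 0.524731  -0.0475618  0.162    ]
```

step_arm(targets="1 0.001 0.004 -0.08 0 0 0;1 0.001 0.004 -0.15 0 0 0;1 0.001 0.004 -0.2 0 0 0;1 0.001 0.004 -0.235 0 0 0;1 0.001 0.004 -0.235 0 0 0;-1 0.001 0.004 -0.235 0 0 0;-1 0.001 0.004 -0.235 0 0 0;-1 0.001 0.004 -0.235 0 0 0;-1 0.001 0.004 -0.235 0 0 0;-1 0.001 0.004 -0.235 0 0 0")

```text
clock: 16.13
eef_pos: [0.527, -0.0476, 0.1446]
tool_rot: [0.867, 0.497, 0.001, 0.001]
ft_force: [-0.1, -0.2, 0.3]
grip_width: 0.0256
grasp_force: 0.0
```

step_arm(targets="-1 0 0 0 0 0 0;-1 0 0 0 0 0 0;-1 0 0 0 0 0 0")

```text
clock: 16.38
eef_pos: [0.5269, -0.0479, 0.1442]
tool_rot: [0.868, 0.497, 0.001, 0.001]
ft_force: [-0.3, -0.8, 4.7]
grip_width: 0.009
grasp_force: 59.7
```

Gripped on the tab (9 mm width, about 60 N). Turning the mirror 42° anticlockwise.

step_arm(targets="-1 0 0 0 0 0 0.1;-1 0 0 0 0 0 0.22;-1 0 0 0 0 0 0.34;-1 0 0 0 0 0 0.46;-1 0 0 0 0 0 0.58;-1 0 0 0 0 0 0.7;-1 0 0 0 0 0 0.82;-1 0 0 0 0 0 0.94;-1 0 0 0 0 0 0.94;-1 0 0 0 0 0 0.94")

```text
clock: 17.22
eef_pos: [0.526, -0.0478, 0.1443]
tool_rot: [0.63, 0.777, 0.0, 0.0]
ft_force: [-0.9, -0.3, 5.9]
grip_width: 0.0088
grasp_force: 60.0
```

```bash
cat > red.py <<'E'
from h import *
np.set_printoptions(precision=4,suppress=True)
o=bot.get_obs();print(o["eef_pos"].round(4),o["tool_rot"].round(4),o["ft_force"].round(1),o["grasp_force"])
q=o["tool_rot"];print("tool y yaw",2*np.degrees(np.arctan2(q[1],q[0]))-90)
mark=np.array([.782,-.1596]);piv=np.array([.5268,-.0482])
for n in("top","side"):
    im=bot.camera(n);cv2.imwrite(f"pics/{n}_fin.png",im[:,:,::-1]);a=im.astype(int)
    L=[]
    for v in range(80,330):
        for u in range(180,400):
            r,g,b=a[v,u]
            if r-(g+b)/2>35:
                p=at(n,u,v,.085)[:2]; d=p-piv; t=np.hypot(*d); th=np.degrees(np.arctan2(d[1],d[0]))
                if .06<t<.23 and -60<th<10: L.append((*p,u,v))
    L=np.array(L);print(n,len(L))
    if len(L)>4:
        vx,vy,x0,y0=cv2.fitLine(L[:,:2].astype(np.float32),cv2.DIST_HUBER,0,.001,.001).ravel()
        if vx<0:vx,vy=-vx,-vy
        off=lambda p:vx*(p[1]-y0)-vy*(p[0]-x0)
        print("dir",np.degrees(np.arctan2(vy,vx)),"mark off",off(mark),"pivot off",off(piv),"spread",np.std([off(p) for p in L[:,:2]]),"x range",L[:,0].min(),L[:,0].max())
E
python3 red.py
```

```text
[ 0.526  -0.0478  0.1443] [0.6298 0.7768 0.0002 0.0002] [-0.9 -0.3  5.9] 60.03180742263794
tool y yaw 11.935511306560613
top 591
dir 49.64356 mark off -0.06122121490228646 pivot off 0.2053850947858048 spread 0.01489826793900073 x range 0.6106871605995328 0.7526741734516051
side 405
dir 50.57022 mark off -0.06290565149976099 pivot off 0.20496545311020525 spread 0.040487482930938 x range 0.5818307219668699 0.7373916603235299
```

```bash
python3 - <<'E'
import re
s=open("red.py").read()
s=s.replace("a=im.astype(int)","a=im.astype(int);b0=cv2.imread(f'pics/{n}0.png')[:,:,::-1].astype(int);ex=lambda p:p[0]-(p[1]+p[2])/2")
s=s.replace("if r-(g+b)/2>35:","if ex(a[v,u])>25 and ex(a[v,u])-ex(b0[v,u])>20:")
s=s.replace(".06<t<.23 and -60<th<10",".06<t<.25 and -45<th<0")
s+="        print(L.round(3).tolist()[::4])\n"
open("red.py","w").write(s)
E
python3 red.py
```

```text
[ 0.526  -0.0478  0.1443] [0.6298 0.7767 0.0002 0.0002] [-2.1  0.5  6.5] 60.03207564353943
tool y yaw 11.925950767421796
top 39
dir -23.376974 mark off -0.0004012040345749805 pivot off 0.000596423915139685 spread 0.0021836994301132873 x range 0.7026102811428843 0.7574883215371282
[[0.757, -0.144, 303.0, 127.0], [0.751, -0.144, 303.0, 129.0], [0.748, -0.144, 303.0, 130.0], [0.745, -0.144, 303.0, 131.0], [0.741, -0.144, 303.0, 132.0], [0.735, -0.141, 302.0, 134.0], [0.725, -0.135, 300.0, 137.0], [0.719, -0.135, 300.0, 139.0], [0.712, -0.129, 298.0, 141.0], [0.706, -0.126, 297.0, 143.0]]
side 126
dir -23.467993 mark off 0.0002494450877402604 pivot off 0.0008047265361045206 spread 0.002049342155756339 x range 0.5818307219668699 0.7459450757083979
[[0.582, -0.071, 266.0, 209.0], [0.585, -0.075, 267.0, 210.0], [0.596, -0.077, 271.0, 210.0], [0.596, -0.08, 271.0, 211.0], [0.608, -0.082, 275.0, 211.0], [0.604, -0.085, 274.0, 212.0], [0.616, -0.087, 278.0, 212.0], [0.612, -0.09, 277.0, 213.0], [0.624, -0.092, 281.0, 213.0], [0.635, -0.093, 285.0, 213.0], [0.632, -0.096, 284.0, 214.0], [0.643, -0.098, 288.0, 214.0], [0.64, -0.101, 287.0, 215.0], [0.651, -0.103, 291.0, 215.0], [0.663, -0.105, 295.0, 215.0], [0.659, -0.108, 294.0, 216.0], [0.671, -0.109, 298.0, 216.0], [0.67, -0.113, 298.0, 217.0], [0.681, -0.114, 302.0, 217.0], [0.678, -0.117, 301.0, 218.0], [0.689, -0.119, 305.0, 218.0], [0.701, -0.121, 309.0, 218.0], [0.697, -0.124, 308.0, 219.0], [0.709, -0.125, 312.0, 219.0], [0.705, -0.128, 311.0, 220.0], [0.716, -0.13, 315.0, 220.0], [0.713, -0.133, 314.0, 221.0], [0.724, -0.135, 318.0, 221.0], [0.735, -0.136, 322.0, 221.0], [0.732, -0.139, 321.0, 222.0], [0.743, -0.141, 325.0, 222.0], [0.742, -0.144, 325.0, 223.0]]
```

Both cameras put the red line within 1 mm of the computed mark. I'll let it settle, then hand in.

step_arm(targets="-1 0 0 0 0 0 0;-1 0 0 0 0 0 0;-1 0 0 0 0 0 0;-1 0 0 0 0 0 0")

```text
clock: 17.75
eef_pos: [0.526, -0.0478, 0.1442]
tool_rot: [0.63, 0.777, 0.0, 0.0]
ft_force: [-1.7, 0.8, 6.4]
grip_width: 0.009
grasp_force: 60.0
```

```bash
python3 -c "
from workcell import bot
print(bot.get_obs()['joint_vel'].round(4),bot.job_done())"
```

```text
the job is handed in; nothing more can be done
[-0.0009 -0.     -0.0015  0.003   0.0002 -0.0015] None
```

I handed the job in at 17.8 s: the lock screw is open, the blue screwdriver is back in its hole, and the gripper holds the mirror by its tab with the red line within about 1 mm of my measured label centre; no verdict came back.

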